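# Pack the microscope accessory case

### The job

Pack away the microscope accessories: lay the metal condenser slider that stands in the drying rack, and the dust brush that lies on the bench, flat in their fitted compartments of the open light grey case, each the way round its compartment is shaped for, then swing the case's lid gently shut so that its tab drops fully behind the front rim. Set the two parts down, do not drop them, and leave the spanner in the case and everything else on the bench and in the rack where it is.

Things in the scene. Friction and masses are not known exactly. Their poses are not given: they have to be found in the camera images.
- case: Open light grey case with dark grey insert, fixed, 204 (x) x 148 (y) x 28 mm; origin centre of underside, robot on its -x side, lid hinged on the -y wall. Walls and floor 4 mm thick. Blocks with the shaped compartments, tops 19 mm up, stand at both ends; between, from case x -52 to +8 mm, a finger well without blocks crosses the inside (y -70 to +70): fingers reach the floor beside a part there.
- slider_bay (a point): Place for slider_mid, on the compartment floor 4 mm above the bench, case (-25, -26) mm. Bay 42 mm wide from case x -73 to +23, then a 24 mm wide slot for the tab to x +45: 4 mm play to either side, 6 mm at either end. Fits only flat with the tab towards case +x; either face up.
- slider_bay_tab (a point): On the compartment floor, under where the end of the slider's tab belongs: case (39, -26) mm.
- brush_bay (a point): Place for the brush's origin, on the compartment floor 4 mm above the bench, case (-28, 34) mm. Along case x: for the head a 34 mm wide bay from x -98 to -52, then the finger well, then a 21 mm wide slot for the handle from x +8 to +42. Fits only with the head towards case -x.
- brush_bay_head (a point): On the compartment floor where the end of the brush's bristles belongs: case (-92, 34) mm.
- spanner_bay (a point): On the floor at the +x end of the case where the spanner lies (its origin), in a 34 mm wide compartment that runs along case y.
- lid (a joint): Lid angle: 0 = shut, grows as it opens about the hinge, starts standing open at 1.75 to 2.0 rad (leaning outwards, to the case's -y side), stop at 2.2. Stiff hinge, about 0.1 N m: it stays where it is left, and is pushed with 1 to 2 N at its free edge.
- lid_hinge (a point): Middle of the hinge line, which is parallel to case x: case (0, -74) mm, 29 mm above the bench. Shut, the lid lies from here towards case +y.
- lid_edge (a point): Middle of the lid's free edge, 149 mm from the hinge line. Lid 204 mm wide, 4 mm thick; a 60 mm wide thumb lip goes 10 mm beyond the middle of this edge; a 12 mm deep tuck tab on the inner face, 8 mm short of the edge, drops inside the front (+y) wall. Shut, the lid's top is 33 mm above the bench.
- rack: White drying rack, fixed, base 140 x 140 x 6 mm; origin centre of underside. Three places at rack y -46, 0, +46 mm, where flat parts stand on their long edge along rack x, each between four pegs (6 mm thick, tops 22 mm above the bench, at x +-22 mm, 9.5 mm to either side).
- slider: Aluminium condenser slider: plate 84 x 34 x 10 mm with two round windows, pull tab 22 x 16 x 10 mm in the middle of one end; 50-100 g. x along it to the tab, y through the thickness (faces at +-5), z across the width. Origin: middle of the plate's long edge that is the lower one at the start, when it stands on edge in one of the rack's places, lower edge 6 mm, upper 40 mm above the bench.
- slider_mid (a point): Centre of the slider's plate (17 mm from the origin along its z).
- slider_tab (a point): Middle of the end of the slider's tab, 64 mm from slider_mid along slider x.
- brush: Dust brush lying flat on the bench, 128 x 10 mm thick. Origin mid-length on the underside, x towards the head, z up. Wooden handle 13 mm wide from x -64 to +14; steel ferrule 24 mm wide from 14 to 34; stiff dark bristles 26 mm wide from 34 to 64 (rigid). Centre of mass near x -2; 30-55 g.
- brush_head (a point): End of the brush's bristles, on the underside, 64 mm from its origin.
- spanner: Flat steel spanner, 107 x 22 x 6 mm, already lying in the case; origin at the centre of its underside, long along its y. To be left there.
- chamber: Glass counting chamber, 76 x 8 x 36 mm, on edge in the rack; origin at the middle of its lower edge, x along it. Leave it.
- filter: Black square filter holder, 50 x 10 x 42 mm, on edge in the rack; origin at the middle of its lower edge, x along it. Leave it.
- cup: Specimen cup with a screw cap, 42 mm across, 50 mm high, standing; origin at the centre of its underside. Leave it.
- objective: Steel microscope objective standing on the bench, lens up, 28 mm across, 45 mm high; origin at the centre of its underside. Leave it.
- flask: Tall glass bottle, 60 mm across, 150 mm high, standing; origin at the centre of its underside. Leave it.
- immersion: Small amber bottle, 28 mm across, 65 mm high, standing; origin at the centre of its underside. Leave it.
There are look-alikes about, which are no part of the job. What is shaped like the slider but green is not meant.

How it is judged:
By the outcome, as a careful person would: the job done as asked, in the order asked, and still so for the second after the job is handed in, with the robot touching nothing.
It also fails if it takes over 72 s, if anything falls off the work surface, if the arm or the gripper's body presses on something with over 40 N, if the wrist force passes 120 N, or if a joint passes its speed limit or range.

### The arm

A 6-joint arm with a two-finger parallel gripper is mounted at the origin on the work surface. World frame = base frame: x ahead of the robot, y to its left, z up, the work surface at z = 0. Lengths are in m, angles in rad, forces in N, time in s.
With the tool pointing down it reaches from about 0.35 to 0.8 m from the base axis. Payload 7.3 kg.
Tool frame: the origin (TCP) lies between the finger pads; the fingertips stand 11 mm ahead of it and the grasp point (between the pads) lies 8 mm behind it; z points along the fingers, y is the line along which they close (so a half turn about z gives the same grasp; the last joint's range is limited). The gripper opens to 85 mm and grips with 20 to 120 N. Pads are 22 mm wide; open, the fingers measure 114 mm over their backs; the gripper's body (76 mm by 85 mm) begins 54 mm behind the grasp point. The pads swing forward as they close: fully open they stand 13 mm farther back than shut.
Start: joints at [1.072, 0.342, 1.524, -0, 1.275, -0.146], TCP at [0.181, 0.493, 0.216] pointing down, gripper open.
Joint ranges: [-2.53, 2.53], [-0.77, 2.02], [0.04, 2.7], [-1, 4.14], [0.28, 2.66], [-3.11, 3.11]. Speed limits (rad/s): [2.57, 2.57, 3.14, 3.14, 3.14, 3.14].

### API

Orientations are given as a rotation vector (axis times angle).
In Python, from bench import env gives the robot as it stands.
- The arm moves only by the shell command python3 -m pendant 'ROWS' [FORCE]. ROWS is JSON, a list that holds one entry, the list of rows, each a list of 7 numbers: the shift along the world's x, y, z in cm, then the turn, a rotation vector about the world's x, y, z in rad, then the finger opening in cm, from 0 to 8.54. In form: [[[dx, dy, dz, rx, ry, rz, grip], ...]]. A call has 1 to 10 rows; each row is the pose to reach, as a shift and turn from the pose commanded when the call began; what a row does not reach only later rows make up. A row lasts 1/10 s, in which the tool goes at most 50 mm and 8.59 degrees, less where a joint would pass 70% of its speed; a pose out of reach is approached as far as the arm can. A call with a gripper value outside its range is refused whole. The fingers move at their own pace and stop on an object; FORCE is the grip in N (left out, the last holds). Time passes only in rows, so rows that repeat a pose let the fingers close. It gives the time, the measured TCP pose, the force, the opening and the grip force at its end, in the units of the state.
- env.get_state(): the state, without advancing time (a new reading comes with each control period).
- env.camera(name): name is "scene" or "top"; returns a dict with "frame" (400x640x3 uint8, red, green, blue), "depth" (400x640 float32, m along the optical axis (not along the pixel's ray), 0 where there is no reading), "K" (3x3 intrinsics, pixels), "R" (3x3) and "t" (3): a world point X has camera coordinates R X + t. Camera axes: x right, y down, z forward; pixel columns grow to the right and rows downward; lengths in m; the calibration is good to about 2 mm. A picture is of the moment at which its call begins.
- env.finish_job(): hands the job in; it is judged then, once.
The state is a dict: "time": time; "joint_positions": joint angles; "joint_velocities": joint speeds; "joint_torque": joint torques, N m; "ee_pos": TCP position; "tcp_rot": TCP orientation; "ft_force": force on the tool from outside, world axes, zero at the start; "moment": the same for the moment, N m; "finger_gap": finger opening in m; "gripper_force": force on a finger pad.
Only numpy, scipy, OpenCV 4.12 (cv2) and the standard library are available. Lean on these libraries where they do the work, as an engineer would, in place of code of your own. Each camera call takes 0.05 s, during which the arm holds its last target. There are 200 camera calls.

## Working session

There is one attempt and no reset: what is moved stays moved. The work goes in short steps, Python scripts to look and compute and a shell command to move; the robot and the scene stay as the last step left them, time stands still between calls to the robot, and variables do not carry over. Pictures are saved under pics/ and viewed, at most 10 in all, crops included, and the job is handed in when it is done.

```bash
ls; mkdir -p pics; cat > h.py <<'E'
import numpy as np, cv2, pickle
from bench import env
def snap(tag):
    d={n:env.camera(n) for n in("scene","top")}
    pickle.dump(d,open(f"{tag}.pkl","wb"))
    for n in d: cv2.imwrite(f"pics/{tag}_{n}.png",d[n]["frame"][:,:,::-1])
    return d
def load(tag): return pickle.load(open(f"{tag}.pkl","rb"))
def ray(c,u,v,z):
    R,t=np.array(c["R"]),np.array(c["t"]); o=-R.T@t
    d=R.T@np.linalg.inv(c["K"])@np.array([u,v,1.]); return o+d*(z-o[2])/d[2]
def cloud(c):
    K=np.array(c["K"]);v,u=np.mgrid[0:400,0:640];z=c["depth"]
    P=np.stack([(u-K[0,2])/K[0,0]*z,(v-K[1,2])/K[1,1]*z,z],-1)
    return (P-np.array(c["t"]))@np.array(c["R"])
def proj(c,X):
    p=np.array(c["K"])@(np.array(c["R"])@np.array(X)+np.array(c["t"])); return p[:2]/p[2]
E
python3 - <<'E'
from h import *
d=snap("a")
for n in d: c=d[n];print(n,np.round(-np.array(c["R"]).T@c["t"],3),np.round(c["K"][0],1),np.round(c["R"],2).tolist())
im=np.vstack([d["top"]["frame"][:,:,::-1]]);
cv2.imwrite("pics/a_top2.png",cv2.resize(im,(800,500),interpolation=cv2.INTER_CUBIC))
s=env.get_state();print({k:np.round(v,3).tolist() for k,v in s.items()})
E
```

```text
pics
scene [1.099 0.337 0.686] [461.    0.  324.8] [[-0.49, 0.87, 0.01], [0.62, 0.36, -0.7], [-0.61, -0.33, -0.72]]
top [0.388 0.054 0.734] [368.7   0.  314.1] [[-0.01, -1.0, -0.0], [-0.97, 0.01, -0.24], [0.24, 0.0, -0.97]]
{'time': 0.1, 'joint_positions': [1.072, 0.343, 1.525, -0.0, 1.275, -0.146], 'joint_velocities': [0.0, -0.002, -0.002, 0.001, -0.002, -0.001], 'joint_torque': [0.002, -43.445, -24.649, -0.0, 0.005, 0.0], 'ee_pos': [0.181, 0.492, 0.216], 'tcp_rot': [-0.551, -3.092, 0.002], 'ft_force': [-0.661, -0.107, -0.468], 'moment': [-0.009, 0.012, -0.009], 'gripper_force': 0.0, 'finger_gap': 0.085}
```

View pics/a_top2.png

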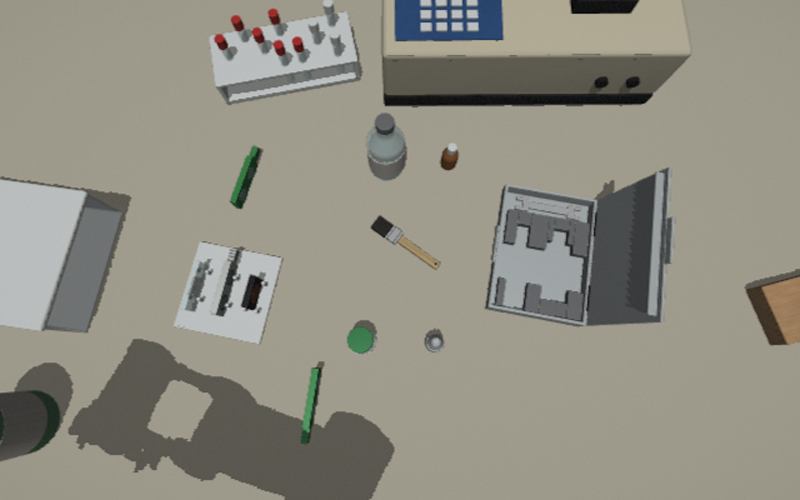

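View pics/a_scene.png

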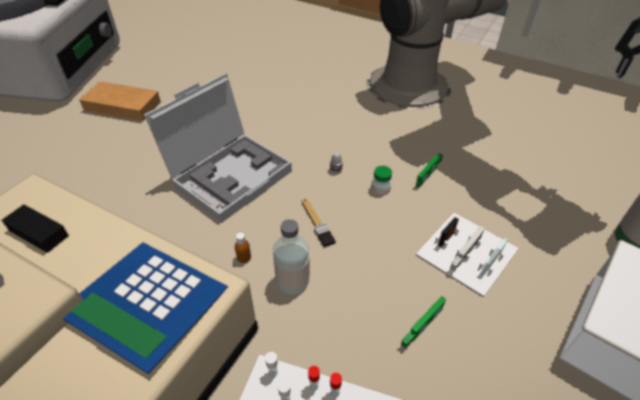

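The top view shows the case at about (545,255) of the 800-px picture, the brush at (405,243) with its head up-left, and the rack at (228,292). In the rack, glass stands at (197,285), a pale metal piece at (225,280) and a black one at (253,290). Green look-alikes lie at (245,177) and (312,403). The only non-green slider shape is the metal piece in the rack's middle, so I'll confirm it in one enlarged crop.

```bash
python3 - <<'E'
from h import *
d=load("a")
t=d["top"]["frame"];s=d["scene"]["frame"]
A=cv2.resize(t[185:280,135:235],(400,380),interpolation=cv2.INTER_CUBIC)
B=cv2.resize(s[205:300,410:510],(400,380),interpolation=cv2.INTER_CUBIC)
cv2.imwrite("pics/crop1.png",np.hstack([A,B])[:,:,::-1])
A=cv2.resize(t[130:270,380:550],(680,560),interpolation=cv2.INTER_CUBIC)
cv2.imwrite("pics/crop2.png",A[:,:,::-1])
for n in d:
    P=cloud(d[n]); hsv=cv2.cvtColor(d[n]["frame"],cv2.COLOR_RGB2HSV)
    print(n, "bench z",np.median(P[200:250,300:330,2]))
    # brush wood
    m=(hsv[:,:,0]>10)&(hsv[:,:,0]<25)&(hsv[:,:,1]>110)&(P[:,:,2]<.03)&(P[:,:,0]>.3)&(P[:,:,0]<.62)&(P[:,:,1]>-.2)&(P[:,:,1]<.2)
    k,l,st,c=cv2.connectedComponentsWithStats(m.astype(np.uint8))
    for i in range(1,k):
        if st[i,4]>30:
            q=P[l==i];print("wood",st[i],q.mean(0).round(3),np.median(q[:,2]).round(4))
E
```

```text
scene bench z 0.00038963636011659085
wood [303 200  18  25 158] [0.558 0.014 0.009] 0.0092
top bench z 3.775232209264452e-05
```

View pics/crop1.png

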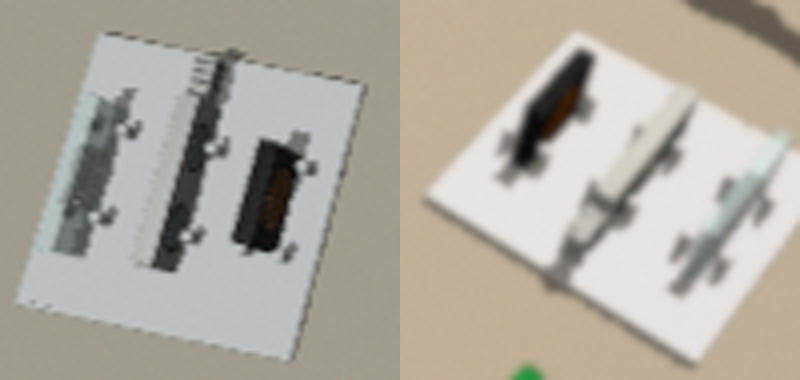

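View pics/crop2.png

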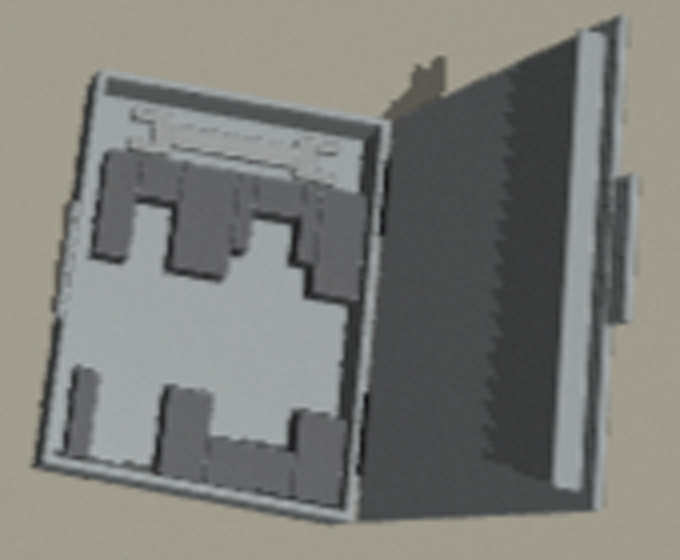

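The crop confirms it: the pale metal slider stands in the middle place, with its tab up (+x) at (205,72) of the left half. The glass chamber is to its left and the black filter to its right. The second crop shows the case with its lid opening to the right (-y) and the spanner at the top (+x) end. The blocks match the text: slider slot at (270,235), brush slot at (150,220).

```bash
python3 - <<'E'
from h import *
d=load("a")
def yaw(q):
    c=q.mean(0);u,s,v=np.linalg.svd(q-c,full_matrices=False);v=v[0]*np.sign(v[0][0]);return np.degrees(np.arctan2(v[1],v[0]))
for n in d:
    P=cloud(d[n]);hsv=cv2.cvtColor(d[n]["frame"],cv2.COLOR_RGB2HSV)
    g=ray(d[n],*( (180,224) if n=="top" else (464,250)),.04)
    print(n,"slider approx",g.round(3))
    near=np.hypot(P[...,0]-g[0],P[...,1]-g[1])<.075
    for nm,lo,hi in(("rackparts",.032,.053),):
        m=near&(P[...,2]>lo)&(P[...,2]<hi)
        k,l,st,c=cv2.connectedComponentsWithStats(m.astype(np.uint8),connectivity=4)
        for i in range(1,k):
            if st[i,4]>12:
                q=P[l==i];r=cv2.minAreaRect((q[:,:2]*1000).astype(np.float32))
                print(nm,c[i].round(),st[i,4],"rect",np.round(r[0],1),np.round(r[1],1),"yaw",yaw(q[:,:2]).round(1),"z",np.percentile(q[:,2],[50,90]).round(4))
    gb=ray(d[n],*((324,194) if n=="top" else (317,220)),.005)
    m=(np.hypot(P[...,0]-gb[0],P[...,1]-gb[1])<.085)&(P[...,2]>.0055)&(P[...,2]<.02)
    k,l,st,c=cv2.connectedComponentsWithStats(m.astype(np.uint8))
    for i in range(1,k):
        if st[i,4]>60:
            q=P[l==i];r=cv2.minAreaRect((q[:,:2]*1000).astype(np.float32));print("brush",gb.round(3),c[i].round(),st[i,4],np.round(r[0],1),np.round(r[1],1),"yaw",yaw(q[:,:2]).round(1),"z",np.median(q[:,2]).round(4))
    dark=(hsv[...,2]<115)
    for nm,lo,hi in(("rim",.0255,.031),("blocks",.0165,.0215),("floor",.002,.0065)):
        gc=ray(d[n],*((436,205) if n=="top" else (232,172)),.02)
        m=(np.hypot(P[...,0]-gc[0],P[...,1]-gc[1])<.15)&(P[...,2]>lo)&(P[...,2]<hi)
        q=P[m];r=cv2.minAreaRect((q[:,:2]*1000).astype(np.float32));print(nm,gc.round(3),len(q),np.round(r[0],1),np.round(r[1],1),round(r[2],1),"z",np.median(q[:,2]).round(4))
E
```

```text
scene slider approx [0.527 0.313 0.04 ]
rackparts [449. 227.] 178 rect [489.  271.9] [11.  52.1] yaw -13.1 z [0.0463 0.0481]
rackparts [471. 241.] 234 rect [496.4 317.2] [10.8 85.5] yaw -11.2 z [0.0391 0.0406]
rackparts [494. 254.] 156 rect [507.1 361.4] [ 8.5 63.1] yaw -11.7 z [0.0408 0.0422]
brush [0.568 0.034 0.005] [319. 225.] 462 [570.6  34.1] [130.3  25.3] yaw 53.3 z 0.009
rim [ 0.55  -0.186  0.02 ] 654 [ 549.9 -182.7] [156.6 206. ] 78.4 z 0.0276
blocks [ 0.55  -0.186  0.02 ] 1636 [ 551.4 -182.2] [148.8 203. ] 79.0 z 0.0186
floor [ 0.55  -0.186  0.02 ] 1638 [ 559.6 -155.4] [230.1 288.7] 68.2 z 0.0038
top slider approx [0.505 0.31  0.04 ]
rackparts [153. 228.] 255 rect [499.  362.4] [10.  75.5] yaw -11.6 z [0.0409 0.0428]
rackparts [177. 230.] 296 rect [495.6 316.6] [11.8 83.8] yaw -11.2 z [0.0394 0.041 ]
rackparts [200. 233.] 211 rect [488.  271.2] [11.3 49.8] yaw -11.9 z [0.0468 0.0489]
brush [0.571 0.034 0.005] [321. 192.] 538 [569.5  32.9] [127.1  26.1] yaw 53.2 z 0.0096
rim [ 0.544 -0.187  0.02 ] 861 [ 550.1 -182.9] [153.2 205.1] 78.9 z 0.0281
blocks [ 0.544 -0.187  0.02 ] 2383 [ 548.5 -180.7] [148.  201.8] 79.1 z 0.0191
floor [ 0.544 -0.187  0.02 ] 3752 [ 544.5 -164.9] [252.8 297.8] 88.8 z 0.004
```

```bash
python3 - <<'E'
from h import *
d=load("a")
Q=[]
for n in d:
    P=cloud(d[n]).reshape(-1,3)
    # case rim top: fit wall lines in rough case frame
    a=np.radians(-11.1);ex=np.array([np.cos(a),np.sin(a)]);ey=np.array([-ex[1],ex[0]])
    r=P[:,:2]-[.550,-.182];x=r@ex*1000;y=r@ey*1000;z=P[:,2]*1000
    rim=(z>26)&(z<30)
    w=rim&(abs(y-71)<9)&(abs(x)<85);p=np.polyfit(x[w],y[w],1);print(n,"+y wall mid",p[1].round(1),"dyaw",np.degrees(p[0]).round(2),w.sum())
    for s in(1,-1):
        w=rim&(abs(x-100*s)<9)&(abs(y)<60);p=np.polyfit(y[w],x[w],1);print("  x wall",s,p[1].round(1),"dyaw",-np.degrees(p[0]).round(2),w.sum())
    lid=(z>45)&(z<185)&(abs(x)<95)&(y<-65)&(y>-150)
    p=np.polyfit(z[lid],y[lid],1);print("  lid slope dy/dz",p.round(3),"angle",np.pi/2-np.arctan(p[0]),lid.sum(),z[lid].max())
E
```

```text
scene +y wall mid 71.6 dyaw -0.14 148
  x wall 1 100.5 dyaw 0.0 90
  x wall -1 -99.0 dyaw -0.18 72
  lid slope dy/dz [ -0.196 -71.08 ] angle 1.7640390819910634 5081 184.75477144952032
top +y wall mid 71.1 dyaw -0.11 195
  x wall 1 99.8 dyaw -0.09 132
  x wall -1 -100.1 dyaw -0.1 133
  lid slope dy/dz [ -0.183 -71.913] angle 1.7519360275733897 5921 184.9365585993966
```

```bash
python3 -m pendant '[[[5,-2.5,0,0,0,0.05,3],[10,-5,0,0,0,0.1,3],[15,-8,0,0,0,0.157,3],[20,-11,-2,0,0,0.157,3],[25,-14,-5,0,0,0.157,3],[29,-16.5,-8,0,0,0.157,3],[31.7,-17.6,-11,0,0,0.157,3],[31.7,-17.6,-11.6,0,0,0.157,3],[31.7,-17.6,-11.6,0,0,0.157,3],[31.7,-17.6,-11.6,0,0,0.157,3]]]' 60; python3 - <<'E'
from h import *
from scipy.spatial.transform import Rotation as R
s=env.get_state();M=R.from_rotvec(s["tcp_rot"]).as_matrix();print(s["joint_positions"],M[:,1],M[:,2],np.degrees(np.arctan2(M[1,1],M[0,1])))
E
```

```text
time: 1.1
ee_pos: [0.498, 0.316, 0.0992]
tcp_rot: [-0.309, -3.124, 0.002]
ft_force: [-0.0, 0.8, 0.5]
finger_gap: 0.0299
gripper_force: 0.0
[ 4.35257497e-01  5.71369126e-01  1.49400950e+00  4.30076344e-04
  1.07921481e+00 -9.38230412e-01] [ 0.19622819  0.98055716 -0.00146883] [-2.88081335e-03 -9.21441296e-04 -9.99995426e-01] 78.68350772709046
```

```bash
python3 -m pendant '[[[0,0.05,-2.5,0,0,0,3],[0,0.05,-4.5,0,0,0,3],[0,0.05,-5.7,0,0,0,3],[0,0.05,-6.3,0,0,0,3],[0,0.05,-6.3,0,0,0,3],[0,0.05,-6.3,0,0,0,0.6],[0,0.05,-6.3,0,0,0,0.6],[0,0.05,-6.3,0,0,0,0.6],[0,0.05,-6.3,0,0,0,0.6],[0,0.05,-6.3,0,0,0,0.6]]]' 60
```

```text
time: 2.1
ee_pos: [0.4985, 0.3172, 0.0377]
tcp_rot: [0.307, 3.126, 0.001]
ft_force: [0.2, 0.7, -1.0]
finger_gap: 0.0063
gripper_force: 0.0
```

```bash
python3 - <<'E'
from h import *
d=snap("b")
A=cv2.resize(d["top"]["frame"][170:290,120:250],(433,400),interpolation=cv2.INTER_CUBIC)
B=cv2.resize(d["scene"]["frame"][190:310,400:530],(433,400),interpolation=cv2.INTER_CUBIC)
cv2.imwrite("pics/b.png",cv2.resize(np.hstack([A,B]),(800,370))[:,:,::-1])
print(env.get_state()["finger_gap"],env.get_state()["gripper_force"])
E
```

```text
0.005814341573184832 0.0
```

View pics/b.png

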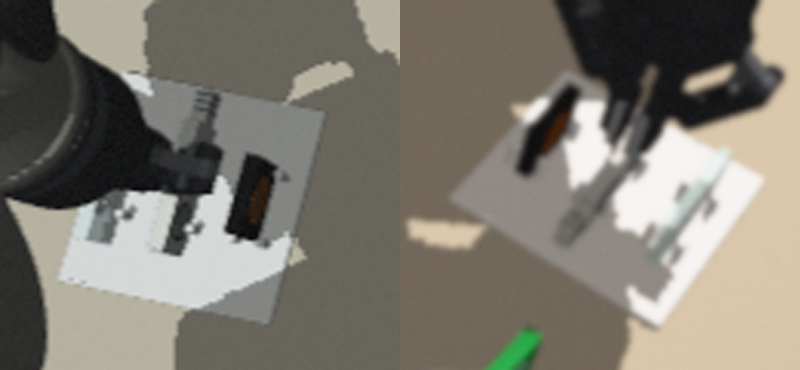

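```bash
python3 - <<'E'
from h import *
d=load("b")
for n in d:
    P=cloud(d[n]).reshape(-1,3);a=np.radians(-11.2);ex=np.array([np.cos(a),np.sin(a)]);ey=np.array([-ex[1],ex[0]])
    r=P[:,:2]-[.4985,.3172];x=r@ex*1000;y=r@ey*1000;z=P[:,2]*1000
    for lo,hi in((10,20),(20,26),(26,30),(30,35),(35,39),(39,43),(43,50),(50,60),(60,80)):
        w=(z>lo)&(z<hi)&(abs(x)<16)&(abs(y)<35)
        if w.sum()>3: print(n,lo,hi,w.sum(),"x",np.percentile(x[w],[2,98]).round(1),"y",np.percentile(y[w],[2,20,50,80,98]).round(1))
    w=(z>32)&(z<43)&(x<-16)&(x>-50)&(abs(y)<12);print("slider y",y[w].mean().round(1),"z",np.percentile(z[w],[50,90]).round(1),"xmin",x[w].min())
E
```

```text
scene 10 20 11 x [-13.1   8.9] y [4.  4.1 4.3 4.4 4.6]
scene 20 26 11 x [-14.6  15.8] y [-13.2   3.9   4.1   4.6  28.9]
scene 30 35 10 x [-13.7  14. ] y [4.  4.2 4.4 4.6 4.8]
scene 35 39 18 x [-9.7 13.1] y [-5.8 -4.5 -0.5  2.2  4.2]
scene 39 43 35 x [-10.2  14.4] y [-5.  -3.8 -1.1  2.6  4.1]
scene 50 60 29 x [-9.2 11.8] y [-10.8  -5.3  -3.7   6.6  10.6]
scene 60 80 159 x [-9.4 11.7] y [-16.4  -9.2  -3.5  11.2  15.9]
slider y -5.3 z [38.1 38.4] xmin -23.164813031540238
top 10 20 9 x [-15.3  -6. ] y [-6.8 -6.3 -5.8 -5.5 -5.3]
top 20 26 7 x [-14.5  -7.6] y [-6.8 -6.5 -6.2 -5.4 -5.1]
top 26 30 4 x [-15.8  -8.1] y [-7.1 -6.4 -6.  -5.7 -5.5]
top 30 35 5 x [-14.6  -8.8] y [-7.3 -5.9 -5.5 -5.1 -4.9]
top 35 39 8 x [-15.2  -9.6] y [-6.7 -5.8 -2.7  1.4  4. ]
top 39 43 13 x [-15.6  -9.9] y [-5.4 -4.2 -2.4  1.2  2.4]
top 60 80 6 x [-11.1  -7.8] y [-10.2 -10.   -9.4  -9.1  -6.4]
slider y -2.1 z [39.1 41.1] xmin -44.62763900537052
```

The picture shows the fingers just at or above the slider's top edge, and the slider still in place. The grip closed on nothing, so the tips reach less far than I assumed. I'll open, go lower and close again.

```bash
python3 -m pendant '[[[0,0,0,0,0,0,3],[0,0,0,0,0,0,3],[0,0,0,0,0,0,3],[0,0,-0.6,0,0,0,3],[0,0,-1.2,0,0,0,3],[0,0,-1.2,0,0,0,3],[0,0,-1.2,0,0,0,0],[0,0,-1.2,0,0,0,0],[0,0,-1.2,0,0,0,0],[0,0,-1.2,0,0,0,0]]]' 60
```

```text
time: 3.2
ee_pos: [0.4985, 0.3173, 0.0256]
tcp_rot: [0.307, 3.126, 0.0]
ft_force: [-0.3, -0.2, -0.1]
finger_gap: -0.0001
gripper_force: 0.0
```

```bash
python3 -m pendant '[[[0,0,0,0,0,0,0],[0,0,0,0,0,0,0]]]' 60;python3 - <<'E'
from h import *
d=snap("c")
for n in d:
    P=cloud(d[n]).reshape(-1,3);a=np.radians(-11.2);ex=np.array([np.cos(a),np.sin(a)]);ey=np.array([-ex[1],ex[0]])
    r=P[:,:2]-[.4985,.3172];x=r@ex*1000;y=r@ey*1000;z=P[:,2]*1000
    for lo,hi in((26,30),(30,35),(35,39),(39,43),(43,50),(50,60)):
        w=(z>lo)&(z<hi)&(abs(x)<16)&(abs(y)<35)
        if w.sum()>3: print(n,lo,hi,w.sum(),"x",np.percentile(x[w],[2,98]).round(1),"y",np.percentile(y[w],[2,20,50,80,98]).round(1))
E
```

```text
time: 3.4
ee_pos: [0.4984, 0.3172, 0.0255]
tcp_rot: [0.307, 3.126, 0.0]
ft_force: [-0.2, -0.5, -0.3]
finger_gap: -0.0001
gripper_force: 0.0
scene 26 30 5 x [-0.2 14.8] y [4.2 4.3 4.3 4.5 4.6]
scene 35 39 12 x [ 4.  15.5] y [-5.3 -1.9 -0.1  3.5  5.3]
scene 39 43 14 x [ 8.2 15.9] y [-4.9 -3.2  0.7  3.6  5.3]
scene 43 50 28 x [ 5.9 11.5] y [-12.4  -4.8  -0.2   5.4   9.6]
scene 50 60 68 x [-2.7 12. ] y [-13.8  -6.7   2.    9.   12.7]
top 30 35 4 x [-14.  -10.6] y [-5.9 -5.9 -5.7 -5.4 -5.2]
top 35 39 5 x [-14.6 -11.2] y [-6.1 -6.  -4.8 -4.  -3.2]
top 39 43 12 x [-15.6 -11.1] y [-5.7 -2.6  0.1  2.6  3.5]
```

```bash
python3 - <<'E'
from h import *
for tag,off in(("b",0),("c",0)):
  d=load(tag);c=d["scene"]
  P=cloud(c).reshape(-1,3);a=np.radians(-11.2);ex=np.array([np.cos(a),np.sin(a)]);ey=np.array([-ex[1],ex[0]])
  r=P[:,:2]-[.4985,.3172];x=r@ex*1000;y=r@ey*1000;z=P[:,2]*1000;v=c["frame"].max(2).ravel()
  w=(abs(x)<16)&(abs(y)<20)&(z>42)&(z<140);
  print(tag,np.sort(z[w])[:12].round(1))
  for lo in range(42,90,6):
    u=w&(z>=lo)&(z<lo+6)
    if u.any():print(lo,u.sum(),x[u].min().round(1),x[u].max().round(1),y[u].min().round(1),y[u].max().round(1),v[u].mean().round())
E
python3 - <<'E'
import os;os.chdir('.')
from h import *
d=load("c");B=cv2.resize(d["scene"]["frame"][150:290,400:540],(560,560),interpolation=cv2.INTER_CUBIC)
cv2.imwrite("pics/c.png",B[:,:,::-1])
E
```

```text
b [50.6 50.8 53.2 53.2 53.3 55.  55.3 55.3 56.1 56.8 56.9 57.3]
48 5 -9.7 8.9 -7.5 2.7 143.0
54 24 -8.7 11.8 -11.9 11.9 112.0
60 47 -11.0 11.8 -17.2 16.0 95.0
66 47 -10.7 11.5 -17.1 16.0 83.0
72 50 -4.0 12.5 -16.3 16.0 71.0
78 45 -10.6 12.4 -17.0 16.0 68.0
84 49 -9.2 12.2 -16.6 16.0 57.0
c [43.  43.2 44.  44.7 44.9 45.  45.2 45.2 45.6 46.  46.1 46.5]
42 17 5.8 11.1 -6.8 8.8 96.0
48 44 -6.2 13.4 -14.2 12.7 92.0
54 35 -2.6 11.9 -13.9 12.8 70.0
60 40 -5.4 12.2 -13.9 13.2 75.0
66 43 -5.6 12.0 -13.9 12.9 71.0
72 29 0.3 12.3 -14.0 12.9 62.0
78 37 -6.3 13.8 -18.5 18.2 51.0
84 75 -11.3 14.7 -19.7 18.0 30.0
```

View pics/c.png

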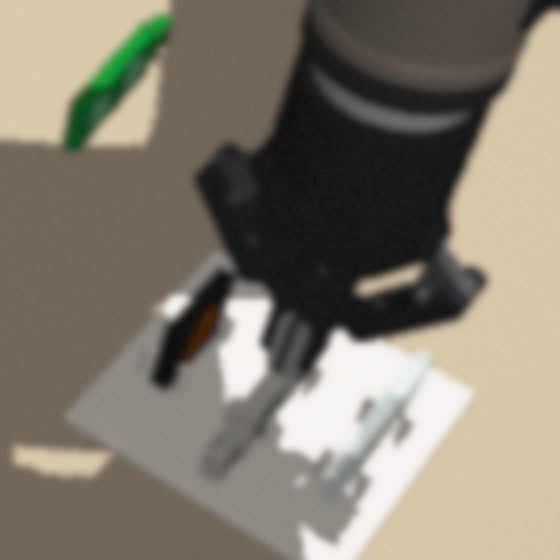

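The fingers are shut right on top of the slider. The measured tip height is about 17 mm above the reported TCP z, not 11 mm below it, so I'll correct the height by 28 mm. Open, go down and grip.

```bash
python3 -m pendant '[[[0,0,0.5,0,0,0,3],[0,0,0.5,0,0,0,3],[0,0,0.5,0,0,0,3],[0,0,0,0,0,0,3],[0,0,-0.7,0,0,0,3],[0,0,-1.3,0,0,0,3],[0,0,-1.7,0,0,0,3],[0,0,-1.95,0,0,0,3],[0,0,-1.95,0,0,0,3]]]' 60; python3 -m pendant '[[[0,0,0,0,0,0,0],[0,0,0,0,0,0,0],[0,0,0,0,0,0,0],[0,0,0,0,0,0,0],[0,0,0,0,0,0,0]]]' 60
```

```text
time: 4.4
ee_pos: [0.4981, 0.3171, 0.0053]
tcp_rot: [-0.307, -3.126, 0.001]
ft_force: [0.1, 0.1, -0.1]
finger_gap: 0.03
gripper_force: 0.0
time: 4.9
ee_pos: [0.4986, 0.3173, 0.0063]
tcp_rot: [0.307, 3.126, 0.001]
ft_force: [-0.5, -0.6, 1.9]
finger_gap: 0.0086
gripper_force: 60.4
```

```bash
python3 -m pendant '[[[0,0,1,0,0,0,0],[0,0,3,0,0,0,0],[0,0,6,0,0,0,0],[0,0,10,0,0,0,0],[0,0,13,0,0,0,0],[0,-4,14,0,0,0,0],[0,-8,14,0,0,0,0],[0,-12,14,0,0,0,0],[0,-16,14,0,0,0,0],[0,-20,14,0,0,0,0]]]' 60; python3 -m pendant '[[[0,-4.5,0,-0.1,0.02,0,0],[0,-9,0,-0.2,0.04,0,0],[1,-13,0,-0.3,0.06,0,0],[1,-17,0,-0.4,0.08,0,0],[2,-21,0,-0.5,0.1,0,0],[2,-23,0,-0.6,0.119,0,0],[2,-24,0,-0.7,0.138,0,0],[2,-24,0,-0.77,0.152,0,0],[2,-24,0,-0.77,0.152,0,0]]]' 60
python3 - <<'E'
from h import *
d=snap("e")
s=env.get_state();print(s["joint_positions"].round(2),s["ee_pos"],s["tcp_rot"])
A=d["top"]["frame"][100:300,300:560];B=d["scene"]["frame"][40:240,120:380]
cv2.imwrite("pics/e.png",cv2.resize(np.hstack([A,B]),(800,308),interpolation=cv2.INTER_CUBIC)[:,:,::-1])
E
```

```text
time: 5.9
ee_pos: [0.498, 0.1157, 0.1465]
tcp_rot: [0.306, 3.126, 0.0]
ft_force: [1.0, 0.2, -1.3]
finger_gap: 0.0086
gripper_force: 60.0
time: 6.8
ee_pos: [0.5179, -0.1218, 0.1446]
tcp_rot: [-0.274, -2.82, 1.168]
ft_force: [1.3, 0.7, -1.5]
finger_gap: 0.0083
gripper_force: 60.0
[ 0.05  0.61  1.59 -0.79  1.29 -0.96] [ 0.51849428 -0.12239919  0.1459203 ] [-0.27654383 -2.82392366  1.16586599]
```

View pics/e.png

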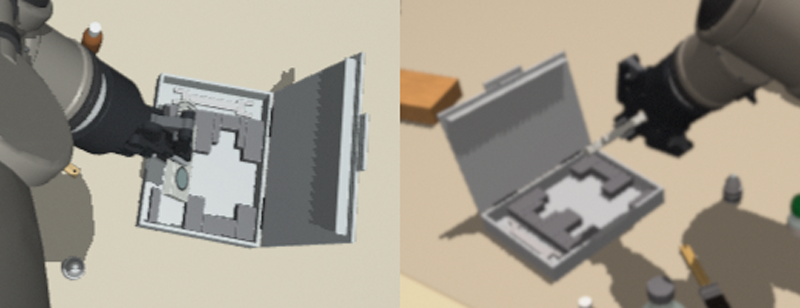

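The picture shows the slider held at 45° over the case, lower edge towards the lid, with the tab end under the gripper side at +x. Next I'll measure the plate in the case frame.

```bash
cat >> h.py <<'E'
A0=np.radians(-11.2);EX=np.array([np.cos(A0),np.sin(A0),0]);EY=np.array([-np.sin(A0),np.cos(A0),0]);C0=np.array([.5502,-.1826,0])
def case(P): r=P-C0;return np.stack([r@EX,r@EY,r[...,2]],-1)*1000
E
python3 - <<'E'
from h import *
d=load("e");s=np.array([0.518,-.1222,.1455]);print("tcp case",case(s).round(1))
for n in d:
    p=case(cloud(d[n]));v=d[n]["frame"].max(2)
    m=(p[...,2]>85)&(p[...,2]<175)&(p[...,0]>-100)&(p[...,0]<60)&(p[...,1]>-60)&(p[...,1]<75)
    m&=(v>90)
    k,l,st,c=cv2.connectedComponentsWithStats(m.astype(np.uint8),connectivity=4)
    for i in range(1,k):
        if st[i,4]<25: continue
        q=p[l==i];w=(q[:,1]+q[:,2])/2**.5;f=(q[:,2]-q[:,1])/2**.5
        A=np.linalg.lstsq(np.c_[q[:,:2],np.ones(len(q))],q[:,2],rcond=None)[0]
        print(n,c[i].round(),st[i,4],"x",np.percentile(q[:,0],[0,2,98,100]).round(1),"y",np.percentile(q[:,1],[0,2,98,100]).round(1),"z",np.percentile(q[:,2],[0,2,98,100]).round(1),"alongw",np.percentile(w,[2,98]).round(1),"f",np.percentile(f,[2,50,98]).round(1),"slope",A.round(2))
E
```

```text
tcp case [-43.3  53.  145.5]
scene [248. 132.] 125 x [-37.2 -36.8  18.2  18.6] y [56.5 58.7 74.7 75. ] z [149.3 150.  170.8 172.4] alongw [149.2 172.6] f [59.7 66.3 77.2] slope [ -0.24   0.36 137.71]
top [421. 168.] 74 x [ 2.3  3.  17.5 18.1] y [56.3 57.  73.4 73.6] z [156.1 156.6 166.6 167.2] alongw [151.3 166. ] f [61.1 68.7 71.4] slope [1.2000e-01 2.0000e-01 1.4712e+02]
top [426. 189.] 31 x [-39.2 -38.2  -6.2  -5.1] y [48.8 49.2 57.3 57.4] z [147.2 148.4 173.8 173.9] alongw [139.8 163.4] f [69.8 70.9 82.4] slope [-0.15  2.33 29.53]
top [417. 217.] 332 x [-88.6 -88.2 -45.7 -35.5] y [48.8 49.7 74.6 74.9] z [146.9 148.9 173.6 174.6] alongw [140.6 174.5] f [65.3 70.7 76.9] slope [1.0000e-01 9.5000e-01 1.1051e+02]
```

```bash
python3 - <<'E'
from h import *
for tag in("c",):
  d=load(tag)
  for n in d:
    P=cloud(d[n]).reshape(-1,3)-np.array([.4985,.3172,.0255]);x=P@EX*1000;y=P@EY*1000;z=P[:,2]*1000
    w=(abs(x)<60)&(abs(y)<70)
    for lo in range(14,180,8):
        u=w&(z>=lo)&(z<lo+8)&((z>26)|(abs(y)<20))
        if u.sum()>5:print(n,lo,u.sum(),"x",np.percentile(x[u],[1,99]).round(),"y",np.percentile(y[u],[1,99]).round())
E
```

```text
scene 14 44 x [ 7. 38.] y [-7.  8.]
scene 22 53 x [-4. 13.] y [-14.  13.]
scene 30 48 x [-4. 12.] y [-14.  13.]
scene 38 58 x [-3. 12.] y [-14.  13.]
scene 46 44 x [-5. 12.] y [-14.  13.]
scene 54 85 x [-8. 14.] y [-27.  29.]
scene 62 184 x [-10.  14.] y [-37.  34.]
scene 70 187 x [-11.  13.] y [-41.  40.]
scene 78 159 x [-11.  18.] y [-47.  46.]
scene 86 180 x [-9. 18.] y [-54.  52.]
scene 94 216 x [ 3. 18.] y [-59.  58.]
scene 102 340 x [-13.  19.] y [-61.  60.]
scene 110 242 x [-5. 20.] y [-52.  52.]
scene 118 196 x [-6. 20.] y [-42.  41.]
scene 126 84 x [-6. 12.] y [-40.  40.]
scene 134 23 x [-3. 20.] y [-38.  37.]
scene 142 135 x [ 1. 38.] y [-33.  37.]
scene 150 187 x [ 0. 38.] y [-34.  37.]
scene 158 187 x [ 1. 38.] y [-33.  37.]
scene 166 187 x [ 1. 38.] y [-34.  37.]
scene 174 208 x [-7. 38.] y [-33.  36.]
top 14 91 x [-44.  39.] y [-7.  4.]
top 62 14 x [-13.  -7.] y [-32. -14.]
top 70 27 x [-13.  11.] y [-39. -16.]
top 78 21 x [-16.  15.] y [-45. -14.]
top 86 12 x [-17.  15.] y [-40. -14.]
top 94 31 x [-14.  16.] y [-62. -15.]
top 102 135 x [-17.  13.] y [-62. -19.]
top 110 56 x [-19.   4.] y [-59. -19.]
top 118 53 x [-11.  10.] y [-45. -32.]
top 126 45 x [-11.  10.] y [-42. -32.]
top 134 30 x [-10.   9.] y [-39. -34.]
top 142 67 x [-36.  31.] y [-39.  -8.]
top 150 110 x [-37.  31.] y [-38.  -4.]
top 158 107 x [-37.  31.] y [-38.  -5.]
top 166 108 x [-36.  31.] y [-38. -12.]
top 174 122 x [-37.  32.] y [-39.  -7.]
```

```bash
python3 -m pendant '[[[0.1,-3,-2,0,0,0,0],[0.2,-6,-4,0,0,0,0],[0.23,-8.5,-6,0,0,0,0],[0.23,-9.8,-8.5,0,0,0,0],[0.23,-9.8,-10,0,0,0,0],[0.23,-9.8,-10.5,0,0,0,0],[0.23,-9.8,-10.5,0,0,0,0]]]' 60
python3 - <<'E'
from h import *
d=snap("f");s=env.get_state();print("tcp case",case(s["ee_pos"]).round(1))
for n in d:
    p=case(cloud(d[n]));v=d[n]["frame"].max(2)
    m=(p[...,2]>30)&(p[...,2]<75)&(p[...,0]>-90)&(p[...,0]<60)&(p[...,1]>-60)&(p[...,1]<10)&(v>90)
    k,l,st,c=cv2.connectedComponentsWithStats(m.astype(np.uint8),connectivity=4)
    for i in range(1,k):
        if st[i,4]<40: continue
        q=p[l==i];w=(q[:,1]+q[:,2])/2**.5;f=(q[:,2]-q[:,1])/2**.5
        print(n,c[i].round(),st[i,4],"x",np.percentile(q[:,0],[0,2,98,100]).round(1),"y",np.percentile(q[:,1],[0,2,98]).round(1),"z",np.percentile(q[:,2],[0,2,98]).round(1),"w",np.percentile(w,[2,98]).round(1),"f",np.percentile(f,[2,50,98]).round(1))
E
```

```text
time: 7.6
ee_pos: [0.5209, -0.2202, 0.041]
tcp_rot: [-0.277, -2.823, 1.168]
ft_force: [0.0, -0.1, -0.8]
finger_gap: 0.0086
gripper_force: 60.0
tcp case [-20.8 -42.4  42. ]
scene [222. 154.] 211 x [-42.7 -40.1  39.5  40.5] y [-38.8 -34.5  -6.2] z [44.1 47.1 72.1] w [ 9.6 46.4] f [48.3 58.9 66.3]
top [457. 186.] 100 x [12.3 13.2 39.1 39.6] y [-40.9 -39.1 -19.7] z [51.1 52.8 68.2] w [ 9.5 32.4] f [55.6 64.1 66.2]
top [453. 225.] 292 x [-66.6 -66.2 -29.2 -27.8] y [-47.3 -45.7 -16. ] z [43.4 46.2 71.2] w [ 0.6 34.7] f [55.7 65.  71.3]
```

```bash
python3 -m pendant '[[[0,0,-1,0,0,0,0],[0,0,-2,0,0,0,0],[0,0,-2.7,0,0,0,0],[0,0,-3.1,0,0,0,0],[0,0,-3.25,0,0,0,0],[0,0,-3.25,0,0,0,0]]]' 60; python3 -m pendant '[[[0,0,-0.1,0,0,0,0],[0,0,-0.1,0,0,0,0],[0,0,-0.2,0,0,0,0],[0,0,-0.2,0,0,0,0]]]' 60
```

```text
time: 8.3
ee_pos: [0.5203, -0.2208, 0.0097]
tcp_rot: [-0.278, -2.821, 1.172]
ft_force: [-5.4, 6.0, 10.9]
finger_gap: 0.0087
gripper_force: 61.8
time: 8.7
ee_pos: [0.5209, -0.2205, 0.0082]
tcp_rot: [-0.278, -2.822, 1.172]
ft_force: [-3.2, 8.3, 13.0]
finger_gap: 0.0081
gripper_force: 62.3
```

```bash
cat > m.py <<'E'
from h import *
import sys
d=snap(sys.argv[1]);s=env.get_state();print("tcp case",case(s["ee_pos"]).round(1),s["ft_force"].round(1))
p=case(cloud(d["top"]));v=d["top"]["frame"].max(2)
for x0 in(-60,-50,-45):
    m=(abs(p[...,0]-x0)<2.5)&(p[...,1]>-56)&(p[...,1]<5)&(p[...,2]>5)&(v>60)
    q=p[m];q=q[np.argsort(q[:,1])];print(x0,[tuple(np.round(r,0).astype(int)) for r in q[::2,1:]])
for x0 in(25,33):
    m=(abs(p[...,0]-x0)<2.5)&(p[...,1]>-56)&(p[...,1]<5)&(p[...,2]>5)
    q=p[m];q=q[np.argsort(q[:,1])];print(x0,[tuple(np.round(r,0).astype(int)) for r in q[::2,1:]])
E
python3 m.py g
```

```text
tcp case [-21.4 -42.8   8.1] [-3.9  8.3 13.2]
-60 []
-50 []
-45 []
25 [(np.int64(-56), np.int64(20)), (np.int64(-55), np.int64(17)), (np.int64(-54), np.int64(19)), (np.int64(-53), np.int64(18)), (np.int64(-49), np.int64(18)), (np.int64(-46), np.int64(20)), (np.int64(-42), np.int64(21)), (np.int64(-38), np.int64(21)), (np.int64(-34), np.int64(25)), (np.int64(-32), np.int64(27)), (np.int64(-29), np.int64(28)), (np.int64(-27), np.int64(5)), (np.int64(-26), np.int64(31)), (np.int64(-26), np.int64(27)), (np.int64(-24), np.int64(24)), (np.int64(-23), np.int64(22)), (np.int64(-22), np.int64(7)), (np.int64(-15), np.int64(18)), (np.int64(-13), np.int64(18)), (np.int64(-12), np.int64(18)), (np.int64(-10), np.int64(19)), (np.int64(-8), np.int64(19)), (np.int64(-6), np.int64(19)), (np.int64(-5), np.int64(18)), (np.int64(-2), np.int64(19)), (np.int64(0), np.int64(20))]
33 [(np.int64(-56), np.int64(19)), (np.int64(-54), np.int64(18)), (np.int64(-52), np.int64(18)), (np.int64(-50), np.int64(19)), (np.int64(-47), np.int64(20)), (np.int64(-45), np.int64(19)), (np.int64(-44), np.int64(20)), (np.int64(-42), np.int64(17)), (np.int64(-41), np.int64(19)), (np.int64(-39), np.int64(22)), (np.int64(-36), np.int64(23)), (np.int64(-33), np.int64(27)), (np.int64(-32), np.int64(28)), (np.int64(-29), np.int64(30)), (np.int64(-28), np.int64(30)), (np.int64(-26), np.int64(6)), (np.int64(-26), np.int64(29)), (np.int64(-24), np.int64(28)), (np.int64(-24), np.int64(24)), (np.int64(-22), np.int64(5)), (np.int64(-14), np.int64(17)), (np.int64(-12), np.int64(19)), (np.int64(-11), np.int64(20)), (np.int64(-10), np.int64(19)), (np.int64(-8), np.int64(19)), (np.int64(-7), np.int64(21)), (np.int64(-6), np.int64(18)), (np.int64(-4), np.int64(17)), (np.int64(-1), np.int64(21)), (np.int64(-1), np.int64(22)), (np.int64(1), np.int64(20)), (np.int64(2), np.int64(19)), (np.int64(3), np.int64(20))]
```

The tab at 45° catches on the slot's edge block (top at about y -38, z 20), so it can't be tipped into the bay directly. I'll lift it out, lay it flat on free bench the same way, and regrasp it across its width.

```bash
python3 -m pendant '[[[0,0,2,0,0,0,0],[0,0,6,0,0,0,0],[0,0,10,0,0,0,0],[0,3,13,0,0,0,0],[0,7,13,0,0,0,0],[0,12,13,0,0,0,0],[0,17,13,0,0,0,0],[0,22,13,0,0,0,0],[0,27,13,0,0,0,0],[1,32,13,0,0,0,0]]]' 60; python3 -m pendant '[[[0.9,4,-3,0,0,0,0],[0.9,5,-6,0,0,0,0],[0.9,5,-9,0,0,0,0],[0.9,5,-11,0,0,0,0],[0.9,5,-12,0,0,0,0],[0.9,5,-12.8,0,0,0,0],[0.9,5,-13.2,0,0,0,0],[0.9,5,-13.3,0,0,0,0],[0.9,5,-13.35,0,0,0,0]]]' 60
```

```text
time: 9.8
ee_pos: [0.5295, 0.1004, 0.1363]
tcp_rot: [-0.276, -2.822, 1.169]
ft_force: [1.9, -0.9, -0.5]
finger_gap: 0.0083
gripper_force: 60.1
time: 10.7
ee_pos: [0.54, 0.1482, 0.0039]
tcp_rot: [-0.279, -2.824, 1.168]
ft_force: [-0.0, -0.3, 0.2]
finger_gap: 0.0086
gripper_force: 60.0
```

```bash
python3 -m pendant '[[[0,0,-0.05,0,0,0,0],[0,0,-0.1,0,0,0,1.0],[0,0,-0.1,0,0,0,1.2],[0,0,-0.1,0,0,0,1.4],[0,0,-0.1,0,0,0,1.4]]]' 60; python3 m.py g2 | head -1; python3 -m pendant '[[[0.03,0.14,0.05,0,0,0,1.4],[0.06,0.28,0.2,0,0,0,1.4],[0.09,0.43,0.35,0,0,0,1.4],[0.11,0.57,0.5,0,0,0,1.4],[0.11,0.57,0.5,0,0,0,1.4]]]'
cat > ms.py <<'E'
from h import *
import sys
d=snap(sys.argv[1]);g=np.array([float(sys.argv[2]),float(sys.argv[3]),0])
for n in d:
    P=cloud(d[n])-g;x=P@EX*1000;y=P@EY*1000;z=P[...,2]*1000;v=d[n]["frame"].min(2)
    m=(abs(x)<85)&(abs(y)<60)&(z>3)&(z<60)&(v>65)
    k,l,st,c=cv2.connectedComponentsWithStats(m.astype(np.uint8),connectivity=4)
    for i in range(1,k):
        if st[i,4]<30: continue
        w=l==i;q=np.c_[x[w],y[w],z[w]]
        A=np.linalg.lstsq(np.c_[q[:,:2],np.ones(len(q))],q[:,2],rcond=None)[0]
        W=cloud(d[n])[w];r=cv2.minAreaRect((W[:,:2]*1000).astype(np.float32))
        print(n,c[i].round(),st[i,4],"x",np.percentile(q[:,0],[1,99]).round(),"y",np.percentile(q[:,1],[1,99]).round(),"z",np.percentile(q[:,2],[1,50,99]).round(),"slope",A[:2].round(2),"rect",np.round(r[0],1),np.round(r[1],1),round(r[2],1))
E
python3 ms.py g3 .54 .148
```

```text
time: 11.2
ee_pos: [0.5394, 0.1483, 0.0018]
tcp_rot: [-0.277, -2.823, 1.168]
ft_force: [-0.0, 0.5, 0.3]
finger_gap: 0.014
gripper_force: 0.1
tcp case [-74.8 322.4   1.8] [ 0.5  0.6 -0.8]
time: 11.8
ee_pos: [0.5408, 0.1543, 0.0072]
tcp_rot: [-0.277, -2.824, 1.168]
ft_force: [0.0, 0.5, -0.2]
finger_gap: 0.0141
gripper_force: 0.1
scene [376. 240.] 467 x [-10.  62.] y [-3. 46.] z [ 7. 21. 49.] slope [-0.09  0.44] rect [568.  166.1] [54.1 78.2] 78.0
top [262. 206.] 739 x [-45.  59.] y [-3. 28.] z [ 7. 20. 46.] slope [-0.01  0.72] rect [550.5 159.8] [ 34.1 105.8] 78.6
```

```bash
python3 -m pendant '[[[0,0,0,0,0,0,1.8],[0,0,0,0,0,0,2.2],[0,0,0,0,0,0,2.6],[0,0,0,0,0,0,3],[0,0,0,0,0,0,3.4],[0,0,0,0,0,0,3.4]]]'
python3 ms.py g4 .54 .148
```

```text
time: 12.5
ee_pos: [0.5406, 0.1539, 0.0069]
tcp_rot: [-0.277, -2.823, 1.168]
ft_force: [0.2, -0.6, -1.1]
finger_gap: 0.0339
gripper_force: 0.2
scene [380. 239.] 690 x [-29.  61.] y [ 1. 53.] z [ 6. 16. 54.] slope [-0.07  0.02] rect [559.2 167.6] [84.7 67.3] 16.0
top [260. 206.] 689 x [-44.  60.] y [-1. 33.] z [ 8. 16. 54.] slope [-0.02  0.18] rect [551.2 162.7] [ 34.9 106. ] 78.9
```

```bash
python3 -m pendant '[[[0,0,-0.2,0,0,0,3.4],[0.04,0.2,-0.3,0,0,0,3.4],[0.08,0.4,-0.3,0,0,0,3.4],[0.12,0.6,-0.3,0,0,0,3.4],[0.16,0.8,-0.3,0,0,0,3.4],[0.2,1.0,-0.3,0,0,0,3.4],[0.24,1.2,-0.3,0,0,0,3.4],[0.3,1.5,-0.3,0,0,0,3.4]]]'
python3 ms.py g5 .54 .148
```

```text
time: 13.4
ee_pos: [0.5436, 0.1675, 0.0053]
tcp_rot: [-0.279, -2.82, 1.173]
ft_force: [-1.7, -4.9, 6.0]
finger_gap: 0.0342
gripper_force: 2.9
scene [380. 241.] 617 x [-31.  62.] y [ 3. 38.] z [ 4.  9. 54.] slope [-0.03  0.22] rect [557.7 167.4] [42.8 97.4] 81.7
top [259. 206.] 760 x [-44.  60.] y [ 2. 36.] z [ 5. 10. 54.] slope [-0.02  0.31] rect [552.3 166.7] [ 38.4 106.3] 78.9
```

```bash
python3 -m pendant '[[[0.2,1,1,0,0,0,3.4],[0.4,2,2.5,0,0,0,3.4],[0.4,2,5,0.07,-0.014,0,3.4],[0.4,1,8,0.2,-0.04,0,4],[0.4,0,10,0.34,-0.067,0,5],[0.4,0,10,0.48,-0.095,0,5.5],[0.4,0,10,0.62,-0.122,0,5.5],[0.4,0,10,0.74,-0.146,0,5.5],[0.4,0,10,0.773,-0.152,0,5.5],[0.4,0,10,0.773,-0.152,0,5.5]]]'
python3 - <<'E'
from h import *
from scipy.spatial.transform import Rotation as R
s=env.get_state();M=R.from_rotvec(s["tcp_rot"]).as_matrix();print(s["ee_pos"],M[:,1].round(3),M[:,2].round(3))
E
python3 ms.py g6 .54 .16
```

```text
time: 14.5
ee_pos: [0.5475, 0.1673, 0.1044]
tcp_rot: [0.311, 3.126, 0.005]
ft_force: [-0.6, 0.5, 0.2]
finger_gap: 0.0552
gripper_force: 0.0
[0.54754653 0.16734626 0.10443352] [0.197 0.98  0.003] [ 0.     0.003 -1.   ]
scene [382. 239.] 754 x [-41.  64.] y [-10.  25.] z [ 4.  9. 12.] slope [-0.01 -0.03] rect [552.3 165.3] [ 35.1 108. ] 79.0
top [267. 204.] 36 x [-2. 23.] y [-10.  -3.] z [ 5.  9. 12.] slope [-0.06  0.43] rect [548.7 151.5] [ 6.6 25.5] 79.8
```

```bash
python3 -m pendant '[[[-0.4,0,-3,0,0,0,5.5],[-0.4,0,-6,0,0,0,5.5],[-0.4,0,-9,0,0,0,5.5],[-0.4,0,-11,0,0,0,5.5],[-0.4,0,-11.7,0,0,0,5.5],[-0.4,0,-12.0,0,0,0,5.5],[-0.4,0,-12.0,0,0,0,5.5]]]' 40; python3 -m pendant '[[[0,0,0,0,0,0,4.5],[0,0,0,0,0,0,3.0],[0,0,0,0,0,0,2.5],[0,0,0,0,0,0,2.5],[0,0,0,0,0,0,2.5],[0,0,0,0,0,0,2.5]]]' 40
```

```text
time: 15.3
ee_pos: [0.544, 0.1694, -0.0158]
tcp_rot: [0.305, 3.126, 0.005]
ft_force: [0.9, -0.8, 0.4]
finger_gap: 0.0553
gripper_force: 0.0
time: 15.9
ee_pos: [0.5445, 0.1691, -0.0148]
tcp_rot: [0.307, 3.124, 0.006]
ft_force: [-0.7, 1.4, 6.3]
finger_gap: 0.0334
gripper_force: 40.8
```

```bash
python3 -m pendant '[[[0,0,1,0,0,0,2.5],[0,0,3,0,0,0,2.5],[0,0,7,0,0,0,2.5],[0,-1,11,0,0,0,2.5],[0,-5,13,0,0,0,2.5],[-1,-10,13,0,0,0,2.5],[-2,-15,13,0,0,0,2.5],[-2.1,-20,13,0,0,0,2.5],[-2.1,-25,13,0,0,0,2.5],[-2.1,-30,13,0,0,0,2.5]]]' 60; python3 -m pendant '[[[0,-4,-1,0,0,0,2.5],[0,-7.2,-3,0,0,0,2.5],[0,-7.2,-5,0,0,0,2.5],[0,-7.2,-7,0,0,0,2.5],[0,-7.2,-8,0,0,0,2.5],[0,-7.2,-8,0,0,0,2.5],[0,-7.2,-8,0,0,0,2.5]]]' 60
python3 - <<'E'
from h import *
d=snap("i");s=env.get_state();print(case(s["ee_pos"]).round(1))
for n in d:
    p=case(cloud(d[n]));v=d[n]["frame"].min(2)
    m=(p[...,2]>30)&(p[...,2]<90)&(p[...,0]>-95)&(p[...,0]<90)&(p[...,1]>-65)&(p[...,1]<40)&(v>65)
    k,l,st,c=cv2.connectedComponentsWithStats(m.astype(np.uint8),connectivity=4)
    for i in range(1,k):
        if st[i,4]<40: continue
        q=p[l==i];r=cv2.minAreaRect(q[:,:2].astype(np.float32))
        print(n,c[i].round(),st[i,4],"x",np.percentile(q[:,0],[0,1,99,100]).round(1),"y",np.percentile(q[:,1],[0,1,99,100]).round(1),"z",np.percentile(q[:,2],[1,50,99]).round(1),np.round(r[0],1),np.round(r[1],1),round(r[2],1))
E
```

```text
time: 16.9
ee_pos: [0.5221, -0.1311, 0.1147]
tcp_rot: [0.307, 3.126, 0.005]
ft_force: [1.9, 0.6, -0.6]
finger_gap: 0.032
gripper_force: 60.3
time: 17.6
ee_pos: [0.523, -0.2011, 0.0347]
tcp_rot: [0.306, 3.126, 0.004]
ft_force: [0.3, 0.3, -1.4]
finger_gap: 0.0325
gripper_force: 60.3
[-22.7 -23.5  35.2]
scene [223. 155.] 406 x [-31.8 -28.3  38.1  39. ] y [-54.8 -47.7  -1.1   2.5] z [49.2 58.8 84.8] [  3.4 -31.4] [55.7 66.6] 75.9
scene [248. 145.] 60 x [-67.2 -67.  -41.  -39.8] y [-17.6 -17.5  -5.1  -4.2] z [48.6 57.1 60.5] [-53.3 -11. ] [27.8 12.3] 4.8
top [453. 184.] 68 x [20.8 21.  38.1 38.3] y [-32.  -31.8 -16.  -15.7] z [52.7 59.3 62.1] [ 29.5 -23.9] [17.2 16.5] 1.2
```

```bash
python3 -m pendant '[[[-0.05,-0.24,-0.5,0,0,0.008,2.5],[-0.05,-0.24,-2,0,0,0.008,2.5],[-0.05,-0.24,-3,0,0,0.008,2.5],[-0.05,-0.24,-3.8,0,0,0.008,2.5],[-0.05,-0.24,-4.2,0,0,0.008,2.5],[-0.05,-0.24,-4.35,0,0,0.008,2.5],[-0.05,-0.24,-4.45,0,0,0.008,2.5],[-0.05,-0.24,-4.45,0,0,0.008,2.5]]]' 60
```

```text
time: 18.5
ee_pos: [0.5223, -0.2036, -0.0104]
tcp_rot: [0.294, 3.128, 0.005]
ft_force: [0.3, 0.9, -0.6]
finger_gap: 0.0322
gripper_force: 60.4
```

```bash
python3 -m pendant '[[[0,0,-0.05,0,0,0,2.5],[0,0,-0.1,0,0,0,2.5],[0,0,-0.1,0,0,0,2.5]]]' 60;  python3 -m pendant '[[[0,0,0,0,0,0,3.4],[0,0,0,0,0,0,3.8],[0,0,0,0,0,0,4.4],[0,0,0,0,0,0,4.4],[0,0,1,0,0,0,4.4],[0,0,4,0,0,0,4.4],[0,0,8,0,0,0,4.4],[0,1,12,0,0,0,4.4],[0,5,15,0,0,0,4.4],[0,10,15,0,0,0,4.4]]]'
```

```text
time: 18.8
ee_pos: [0.5223, -0.2036, -0.0106]
tcp_rot: [0.294, 3.127, 0.004]
ft_force: [-1.8, 1.6, 5.6]
finger_gap: 0.0322
gripper_force: 61.1
time: 19.8
ee_pos: [0.5248, -0.1049, 0.1437]
tcp_rot: [0.298, 3.118, 0.0]
ft_force: [0.5, 1.6, -0.1]
finger_gap: 0.0444
gripper_force: 0.0
```

```bash
python3 -m pendant '[[[2,4,0,0,0,-0.15,3],[4.6,8,0,0,0,-0.3,3],[4.6,12,0,0,0,-0.45,3],[4.6,13.8,0,0,0,-0.6,3],[4.6,13.8,0,0,0,-0.75,3],[4.6,13.8,0,0,0,-0.9,3],[4.6,13.8,0,0,0,-1.05,3],[4.6,13.8,0,0,0,-1.2,3],[4.6,13.8,0,0,0,-1.35,3],[4.6,13.8,0,0,0,-1.5,3]]]'; python3 -m pendant '[[[0,0,-1,0,0,-0.15,3],[0,0,-3,0,0,-0.3,3],[0,0,-5,0,0,-0.45,3],[0,0,-6,0,0,-0.516,3],[0,0,-6,0,0,-0.516,3],[0,0,-6,0,0,-0.516,3]]]'
python3 - <<'E'
from h import *
from scipy.spatial.transform import Rotation as R
d=snap("j");s=env.get_state();M=R.from_rotvec(s["tcp_rot"]).as_matrix();print(s["ee_pos"],np.degrees(np.arctan2(M[1,1],M[0,1])),M[:,2].round(3),s["joint_positions"].round(2))
for n in d:
    p=case(cloud(d[n]))
    m=(p[...,2]>10.5)&(p[...,2]<17.2)&(p[...,0]>-75)&(p[...,0]<45)&(p[...,1]>-60)&(p[...,1]<10)
    k,l,st,c=cv2.connectedComponentsWithStats(m.astype(np.uint8),connectivity=4)
    for i in range(1,k):
        if st[i,4]<60: continue
        q=p[l==i];r=cv2.minAreaRect(q[:,:2].astype(np.float32))
        print(n,c[i].round(),st[i,4],"x",np.percentile(q[:,0],[1,99]).round(1),"y",np.percentile(q[:,1],[1,99]).round(1),"z",np.percentile(q[:,2],[2,50,98]).round(1),np.round(r[0],1),np.round(r[1],1),round(r[2],1))
E
```

```text
time: 20.8
ee_pos: [0.5681, 0.0343, 0.1391]
tcp_rot: [2.329, 2.105, 0.004]
ft_force: [0.1, 0.2, 0.2]
finger_gap: 0.0299
gripper_force: 0.0
time: 21.4
ee_pos: [0.5684, 0.0344, 0.0791]
tcp_rot: [2.782, 1.453, 0.004]
ft_force: [0.2, 0.7, -0.1]
finger_gap: 0.03
gripper_force: 0.0
[0.56875035 0.03437354 0.0795584 ] -34.894823806918815 [ 0.005 -0.002 -1.   ] [-0.07  0.56  1.58 -0.    1.    0.54]
scene [231. 165.] 547 x [-68.4  38.5] y [-52.8   1.9] z [11.  13.7 16.8] [-13.4 -32.7] [ 68.1 113.5] 79.9
top [445. 215.] 812 x [-67.6  35.5] y [-43.4  -9.8] z [11.5 14.2 16.8] [-15.3 -26.9] [106.   34.9] 0.2
```

```bash
python3 -m pendant '[[[0.15,-0.1,-3,0,0,-0.033,3],[0.15,-0.1,-6,0,0,-0.033,3],[0.15,-0.1,-8,0,0,-0.033,3],[0.15,-0.1,-9,0,0,-0.033,3],[0.15,-0.1,-9.35,0,0,-0.033,3],[0.15,-0.1,-9.35,0,0,-0.033,2],[0.15,-0.1,-9.35,0,0,-0.033,0.8],[0.15,-0.1,-9.35,0,0,-0.033,0.8],[0.15,-0.1,-9.35,0,0,-0.033,0.8],[0.15,-0.1,-9.35,0,0,-0.033,0.8]]]' 40
```

```text
time: 22.5
ee_pos: [0.5707, 0.0334, -0.0138]
tcp_rot: [2.806, 1.403, 0.007]
ft_force: [-0.0, -0.0, 5.8]
finger_gap: 0.0116
gripper_force: 41.2
```

```bash
python3 -m pendant '[[[0,0,1,0,0,0,0.8],[0,0,4,0,0,0,0.8],[-0.5,0,8,0,0,0.15,0.8],[-1,-2,11,0,0,0.3,0.8],[-2,-5,12,0,0,0.45,0.8],[-3,-8,12,0,0,0.6,0.8],[-4,-11,12,0,0,0.75,0.8],[-4.15,-14,12,0,0,0.9,0.8],[-4.15,-17,12,0,0,1.05,0.8],[-4.15,-17.7,12,0,0,1.2,0.8]]]' 50; python3 -m pendant '[[[0,0,0,0,0,0.15,0.8],[0,0,-1,0,0,0.3,0.8],[0,0,-2,0,0,0.45,0.8],[0,0,-4,0,0,0.6,0.8],[0,0,-6,0,0,0.75,0.8],[0,0,-7,0,0,0.818,0.8],[0,0,-7,0,0,0.818,0.8],[0,0,-7,0,0,0.818,0.8]]]' 50
cat > mb.py <<'E'
from h import *
from scipy.spatial.transform import Rotation as R
import sys
d=snap(sys.argv[1]);lo,hi=float(sys.argv[2]),float(sys.argv[3])
s=env.get_state();M=R.from_rotvec(s["tcp_rot"]).as_matrix();print(case(s["ee_pos"]).round(1),np.degrees(np.arctan2(M[1,1],M[0,1])).round(1))
for n in d:
    p=case(cloud(d[n]))
    for nm,xl,xh in(("head",-110,-45),("handle",-8,60)):
        m=(p[...,2]>lo)&(p[...,2]<hi)&(p[...,0]>xl)&(p[...,0]<xh)&(abs(p[...,1]-34)<30)
        k,l,st,c=cv2.connectedComponentsWithStats(m.astype(np.uint8),connectivity=4)
        for i in range(1,k):
            if st[i,4]<12: continue
            q=p[l==i];a=np.polyfit(q[:,0],q[:,1],1)
            print(n,nm,c[i].round(),st[i,4],"x",np.percentile(q[:,0],[0,2,98,100]).round(1),"y",np.percentile(q[:,1],[2,50,98]).round(1),"z",np.percentile(q[:,2],[2,50,98]).round(1),"yaw",np.degrees(a[0]).round(1))
E
python3 mb.py k 35 75
```

```text
time: 23.5
ee_pos: [0.5279, -0.1464, 0.1056]
tcp_rot: [1.52, 2.747, 0.004]
ft_force: [-0.1, 0.4, -0.9]
finger_gap: 0.011
gripper_force: 50.0
time: 24.3
ee_pos: [0.5283, -0.1436, 0.0355]
tcp_rot: [0.311, 3.126, 0.005]
ft_force: [0.2, -0.9, -0.6]
finger_gap: 0.0109
gripper_force: 50.0
[-28.6  33.9  35.9] 78.7
scene head [269. 152.] 139 x [-94.3 -92.  -46.4 -45. ] y [30.8 43.1 47.4] z [50.8 57.4 60.2] yaw 4.0
scene handle [237. 171.] 153 x [-7.9 -7.5 34.3 35.5] y [27.3 37.  40.9] z [49.9 57.8 60.4] yaw -1.7
top head [417. 230.] 369 x [-93.3 -92.8 -45.6 -45.1] y [22.4 34.8 45.9] z [52.8 59.1 61.5] yaw -2.0
```

```bash
python3 -m pendant '[[[0.05,0,-0.5,0,0,0,0.8],[0.05,0,-2,0,0,0,0.8],[0.05,0,-3,0,0,0,0.8],[0.05,0,-3.8,0,0,0,0.8],[0.05,0,-4.2,0,0,0,0.8],[0.05,0,-4.35,0,0,0,0.8],[0.05,0,-4.42,0,0,0,0.8],[0.05,0,-4.42,0,0,0,0.8]]]' 50
```

```text
time: 25.2
ee_pos: [0.5288, -0.1436, -0.009]
tcp_rot: [0.308, 3.126, 0.005]
ft_force: [0.1, -1.7, -0.9]
finger_gap: 0.011
gripper_force: 50.0
```

```bash
python3 -m pendant '[[[0,0,-0.04,0,0,0,0.8],[0,0,-0.08,0,0,0,0.8],[0,0,-0.12,0,0,0,0.8],[0,0,-0.12,0,0,0,0.8]]]' 50;  python3 -m pendant '[[[0,0,0,0,0,0,1.3],[0,0,0,0,0,0,1.6],[0,0,0,0,0,0,2.2],[0,0,0,0,0,0,2.2],[0,0,1,0,0,0,2.2],[0,0,4,0,0,0,2.2],[0,0,8,0,0,0,2.2],[-1,4,11,0,0,0,2.2],[-3,9,12,0,0,0,2.2],[-5,14,12,0,0,0,2.2]]]'
python3 mb.py l 9 17; python3 - <<'E'
from h import *
d=load("l");p=case(cloud(d["top"]))
m=(p[...,2]>10.5)&(p[...,2]<17.2)&(p[...,0]>-75)&(p[...,0]<45)&(p[...,1]>-60)&(p[...,1]<2);q=p[m]
print("slider",np.percentile(q,[1,99],axis=0).round(1).tolist())
A=cv2.resize(d["top"]["frame"][120:280,370:560],(760,600)[:2],interpolation=cv2.INTER_CUBIC);cv2.imwrite("pics/l.png",A[:,:,::-1])
E
```

```text
time: 25.6
ee_pos: [0.5288, -0.1436, -0.0097]
tcp_rot: [0.308, 3.126, 0.004]
ft_force: [-1.0, 1.3, 5.2]
finger_gap: 0.011
gripper_force: 50.8
time: 26.6
ee_pos: [0.4827, -0.0115, 0.1118]
tcp_rot: [0.31, 3.122, 0.004]
ft_force: [0.7, 1.2, 0.2]
finger_gap: 0.022
gripper_force: 0.0
[-103.4  157.8  110.5] 79.0
scene head [267. 165.] 257 x [-100.1  -98.8  -46.1  -45. ] y [11.7 30.7 50.6] z [ 9.1 13.3 16.5] yaw 6.2
scene handle [238. 186.] 124 x [-7.8 -6.3 35.6 38.9] y [21.7 32.2 40.1] z [ 9.6 13.4 16.2] yaw -11.7
top head [411. 238.] 199 x [-93.1 -92.6 -64.9 -64.4] y [21.1 33.2 45.8] z [10.7 13.6 16.1] yaw -0.0Traceback (most recent call last):
  File "<stdin>", line 4, in <module>
    return _quantile_unchecked(
        a, q, axis, out, overwrite_input, method, keepdims, weights)
    return _ureduce(a,
                    func=_quantile_ureduce_func,
    ...<5 lines>...
                    overwrite_input=overwrite_input,
                    method=method)
    r = func(a, **kwargs)
    result = _quantile(arr,
                       quantiles=q,
    ...<2 lines>...
                       out=out,
                       weights=wgt)
    slices_having_nans = np.isnan(arr[-1, ...])
                                  ~~~^^^^^^^^^
IndexError: index -1 is out of bounds for axis 0 with size 0
```

```bash
python3 -m pendant '[[[0,0,4,0,0,-0.15,0],[0,0,8,0,0,-0.3,0],[0,-3,9.5,0,0,-0.45,0],[0.5,-7,9.5,0,0,-0.6,0],[1,-12,9.5,0,0,-0.75,0],[1.5,-17,9.5,0,0,-0.9,0],[2,-22,9.5,0,0,-1.05,0],[3,-27,9.5,0,0,-1.2,0],[3.5,-31,9.5,0,0,-1.35,0],[3.8,-31.8,9.5,0,0,-1.5,0]]]'; python3 -m pendant '[[[0,0,0,0,0,-0.075,0],[0,0,-2,0,0,-0.075,0],[0,0,-4,0,0,-0.075,0],[0,0,-5.8,0,0,-0.075,0],[0,0,-5.8,0,0,-0.075,0]]]'
python3 - <<'E'
from h import *
d=snap("n");s=env.get_state();print(case(s["ee_pos"]).round(1),s["joint_positions"].round(2))
p=case(cloud(d["top"]))
m=(p[...,2]>10.5)&(p[...,2]<17.2)&(p[...,0]>-75)&(p[...,0]<45)&(p[...,1]>-60)&(p[...,1]<2);q=p[m]
print("slider",len(q),np.percentile(q,[1,99],axis=0).round(1).tolist() if len(q) else 0)
A=np.hstack([d["top"]["frame"][110:290,360:560],d["scene"]["frame"][40:220,120:320]]);cv2.imwrite("pics/n.png",cv2.resize(A,(800,360),interpolation=cv2.INTER_CUBIC)[:,:,::-1])
E
```

```text
time: 27.7
ee_pos: [0.5194, -0.3354, 0.2041]
tcp_rot: [2.365, 2.063, 0.002]
ft_force: [0.1, 0.1, 0.3]
finger_gap: 0.0
gripper_force: 0.0
time: 28.2
ee_pos: [0.5187, -0.3296, 0.1442]
tcp_rot: [-2.431, -1.986, -0.002]
ft_force: [-0.3, -0.2, 0.7]
finger_gap: 0.0002
gripper_force: 0.0
[  -0.8 -151.   147. ] [-0.69  0.56  1.36  0.    1.21 -0.49]
slider 889 [[-68.0, -54.7, 11.0], [40.6, -5.6, 17.0]]
```

View pics/n.png

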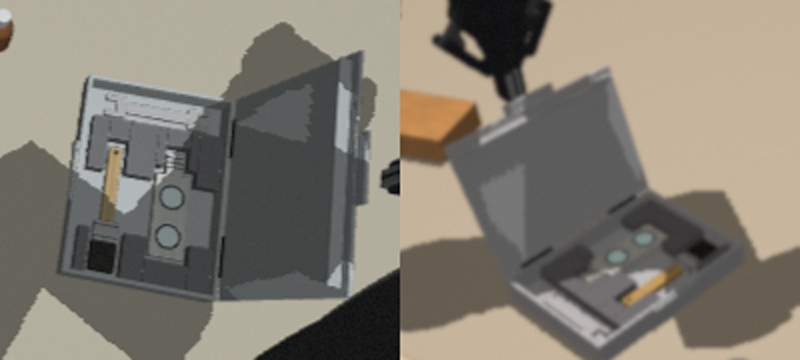

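The picture shows the brush (head at -x) and the slider (tab at +x) lying flat in their compartments, and the shut fingers behind the lid's lip. Next I push the lid over.

```bash
python3 -m pendant '[[[0.29,1.5,0,0,0,0,0],[0.5,2.5,0,0,0,0,0],[0.69,3.5,0,0,0,0,0],[0.85,4.3,0,0,0,0,0],[1.01,5.1,0,0,0,0,0],[1.18,6.0,0,0,0,0,0],[1.35,6.85,0,0,0,0,0],[1.53,7.7,0,0,0,0,0],[1.7,8.55,-0.1,0,0,0,0],[1.86,9.42,-0.2,0,0,0,0]]]'
cat > lid.py <<'E'
from h import *
import sys
d=snap(sys.argv[1]);s=env.get_state();print(case(s["ee_pos"]).round(1),s["ft_force"].round(1))
for n in d:
    p=case(cloud(d[n])).reshape(-1,3);m=(p[:,2]>36)&(p[:,2]<180)&(p[:,1]>-110)&(p[:,1]<90)&(abs(abs(p[:,0])-75)<22);q=p[m]
    if len(q)>50:
        a=np.arctan2(q[:,2]-29,q[:,1]+74);print(n,len(q),"lid angle deg",np.degrees(np.percentile(a,[20,50,80])).round(1))
    else: print(n,"none above 36")
E
python3 lid.py o
```

```text
time: 29.3
ee_pos: [0.5388, -0.2354, 0.1441]
tcp_rot: [2.431, 1.987, 0.003]
ft_force: [0.0, -0.6, 1.0]
finger_gap: -0.0001
gripper_force: 0.3
[ -1.1 -53.3 144.1] [-0.2 -0.2 -0.1]
scene 1640 lid angle deg [74.9 75.7 76.6]
top 692 lid angle deg [71.6 74.  75.5]
```

```bash
python3 -m pendant '[[[0.22,1.12,-0.3,0,0,0,0],[0.44,2.2,-0.73,0,0,0,0],[0.64,3.24,-1.25,0,0,0,0],[0.84,4.23,-1.85,0,0,0,0],[1.02,5.17,-2.54,0,0,0,0],[1.2,6.05,-3.3,0,0,0,0],[1.35,6.85,-4.15,0,0,0,0],[1.5,7.58,-5.07,0,0,0,0],[1.63,8.23,-6.05,0,0,0,0],[1.74,8.8,-7.07,0,0,0,0]]]'; python3 lid.py o2
```

```text
time: 30.4
ee_pos: [0.5561, -0.1475, 0.0727]
tcp_rot: [2.431, 1.987, 0.004]
ft_force: [-0.8, -0.6, 1.0]
finger_gap: 0.0001
gripper_force: 0.1
[-2.1 35.9 71.7] [-0.5 -0.7  0.1]
scene 1122 lid angle deg [26.  27.1 29.8]
top 1383 lid angle deg [25.5 26.1 27.5]
```

```bash
python3 -m pendant '[[[0.09,0.47,-1.07,0,0,0,0],[0.17,0.85,-2.19,0,0,0,0],[0.2,1.0,-2.8,0,0,0,0],[0.22,1.13,-3.34,0,0,0,0],[0.24,1.23,-3.9,0,0,0,0],[0.26,1.32,-4.4,0,0,0,0],[0.27,1.36,-4.75,0,0,0,0],[0.27,1.38,-5.05,0,0,0,0],[0.28,1.4,-5.3,0,0,0,0],[0.28,1.4,-5.4,0,0,0,0]]]'; python3 lid.py o3
```

```text
time: 31.5
ee_pos: [0.5589, -0.1341, 0.0195]
tcp_rot: [2.431, 1.987, 0.004]
ft_force: [-0.0, -0.0, -0.3]
finger_gap: -0.0003
gripper_force: 0.1
[-0.9 49.3 19.6] [ 1.4 -0.2 -0.2]
scene 151 lid angle deg [ 4.6 35.7 38.5]
top 69 lid angle deg [3.1 3.6 4.1]
```

```bash
python3 -m pendant '[[[0,0.03,-0.1,0,0,0,0],[0,0.03,-0.2,0,0,0,0],[0,0.03,-0.25,0,0,0,0],[0,0.03,-0.3,0,0,0,0],[0,0.03,-0.35,0,0,0,0],[0,0.03,-0.4,0,0,0,0],[0,0.03,-0.4,0,0,0,0]]]'; cat > lt.py <<'E'
from h import *
import sys
d=snap(sys.argv[1])
for n in d:
    p=case(cloud(d[n])).reshape(-1,3)
    for y0 in(-50,0,50,66):
        m=(abs(p[:,1]-y0)<5)&(abs(abs(p[:,0])-70)<28)&(p[:,2]>20)&(p[:,2]<50);print(n,y0,m.sum(),np.median(p[m,2]).round(1) if m.any() else 0)
E
python3 lt.py q
```

```text
time: 32.3
ee_pos: [0.5592, -0.1339, 0.0179]
tcp_rot: [2.43, 1.986, 0.005]
ft_force: [-5.2, 1.4, 17.4]
finger_gap: -0.0003
gripper_force: 8.5
scene -50 85 32.6
scene 0 95 32.8
scene 50 184 32.4
scene 66 191 32.3
top -50 0 0
top 0 50 33.4
top 50 136 32.9
top 66 235 32.8
```

```bash
python3 -m pendant '[[[0,0,0.5,0,0,0,0],[0,0,2,0,0,0,0],[0,0,5,0,0,0,0],[0,0,9,0,0,0,0],[-1,4,12,0,0,0,0],[-3,9,14,0,0,0,0],[-5,14,14,0,0,0,0],[-7,19,14,0,0,0,0],[-8,23,14,0,0,0,0],[-8,23,14,0,0,0,0]]]'; python3 lt.py r; cp pics/r_top.png pics/fin.png
```

```text
time: 33.4
ee_pos: [0.4768, 0.1004, 0.1559]
tcp_rot: [2.427, 1.993, 0.004]
ft_force: [0.6, -1.2, 0.1]
finger_gap: 0.0
gripper_force: 0.0
scene -50 148 32.7
scene 0 165 33.1
scene 50 195 32.7
scene 66 189 32.4
top -50 285 33.3
top 0 290 33.7
top 50 290 33.3
top 66 284 33.1
```

View pics/fin.png

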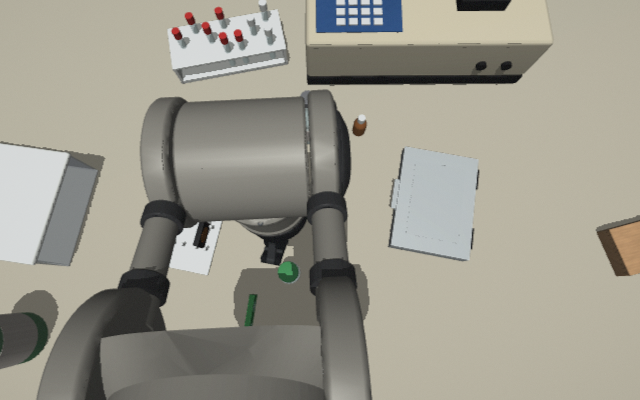

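The lid is shut flat, its top measured at about 33 mm all over (case at (435,203)), and the arm is clear.

```bash
python3 -c "
from bench import env
print(env.finish_job())"
```

```text
the job is handed in; nothing more can be done
None
```

The job is handed in at about 34 s: slider and brush lie flat in their compartments the right way round and the lid is shut, its top measured level at about 33 mm; I did not re-measure the other items on the bench and in the rack afterwards.

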